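Stand the probe post up and lock it in its dovetail clamp

ROBOT

A 6-joint arm with a two-finger parallel gripper is mounted at the origin on the work surface. World frame = base frame: x ahead of the robot, y to its left, z up, the work surface at z = 0. Lengths are in m, angles in rad, forces in N, time in s.
With the tool pointing down it reaches from about 0.3 to 0.825 m from the base axis. Payload 5.4 kg.
Tool frame: the origin (TCP) lies at the very end of the fingers, on their centre line; the grasp point (between the pads) lies 19 mm behind it; z points along the fingers, x is the direction in which the jaws open and shut, and the axes are right-handed (so a half turn about z gives the same grasp; the last joint's range is limited). The gripper opens to 92 mm and grips with 3 to 60 N. Pads are 20 mm wide; open, the fingers measure 128 mm over their backs; the gripper's body (75 mm by 189 mm) begins 69 mm behind the grasp point.
Start: joints at [1.032, 0.158, 1.597, -0, 1.386, -0.21], TCP at [0.186, 0.544, 0.215] pointing down, gripper open.
Joint ranges: [-2.91, 2.91], [-0.94, 2.29], [0.18, 2.7], [-1.29, 4.43], [0.17, 2.64], [-3, 3]. Speed limits (rad/s): [2.57, 2.57, 3.14, 3.14, 3.14, 3.14].

INTERFACE

Orientations are given as a rotation vector (axis times angle).
In Python, from workcell import bot gives the robot as it stands. Calls block until the motion is done:
- bot.goto(position, orientation): joint-space move of the TCP to a pose.
- bot.line_to(position, rot=None, max_speed=0.15): straight line of the TCP; rot=None keeps the orientation; max_speed is the mean speed in m/s.
- bot.set_joints(angles): joint-space move.
- bot.set_gripper(opening, newtons=None): opening from 0.0 (shut) to 1.0 (fully open); newtons is the grip in N (None keeps the last); returns when the fingers have stopped.
- bot.hold(seconds).
- bot.inverse_kinematics(position, orientation): joint angles nearest the present ones, or None.
- bot.read_camera(name): name is "scene" or "side" or "wrist"; returns a dict with "pixels" (384x512x3 uint8, blue, green, red), "fx", "fy", "cx", "cy" (pixels), "R" (3x3) and "t" (3): a world point X has camera coordinates R X + t. Camera axes: x right, y down, z forward; pixel columns grow to the right and rows downward; lengths in m; the calibration is good to about 2 mm. A picture is of the moment at which its call begins. There is no depth.
A pose or a line that the arm cannot do raises bot.MotionError and nothing moves.
- bot.job_done(): hands the job in, once; it reports no verdict.
Readings, each from a call of its own:
- bot.current_clock(): time.
- bot.current_joints(): joint angles.
- bot.current_joint_vel(): joint speeds.
- bot.current_effort(): joint torques, N m.
- bot.current_ee_pos(): TCP position.
- bot.current_tool_rot(): TCP orientation.
- bot.current_contact_force(): force on the tool from outside, world axes, zero at the start.
- bot.current_ft_torque(): the same for the moment, N m.
- bot.current_opening(): opening from 0.0 (shut) to 1.0 (fully open).
Only numpy, scipy, OpenCV 4.12 (cv2) and the standard library are available. Lean on these libraries where they do the work, as an engineer would, in place of code of your own. Each camera call takes 0.05 s, during which the arm holds its last target.

TASK

Set up the probe post that lies on the bench: raise it by its free end, its foot staying on the bench as the pivot, until it stands upright on its foot on the bench beside the clamp, and let go of it there. Then take it again, slide its dovetail foot into the clamp's channel from the open end, upright and fully home against the stop, and only then tighten the clamp's black knob clockwise by a quarter turn, as far as it goes. Leave the other things on the bench where they are.

Things in the scene. Friction and masses are not known exactly. Their poses are not given: they have to be found in the camera images.
- post: The probe post, plain aluminium, 0.32 kg: a square bar 20 x 20 mm (z 14 to 194 mm) rising from the middle of a dovetail foot. Origin: centre of the foot's underside; z runs up the bar to its free end; the foot slides along x. Foot: 60 mm long (x), 14 high, 56 wide (y) below, 40 wide on top; the bar's faces are square to x and y. Either end of the foot may go in first.
- post_top (a point): Centre of the bar's free end, 194 mm from the foot's underside. At the start the post lies, free end on the bench, pointing roughly to the robot's left (+y), bar sloping 6 degrees down to it, +x end face of the foot down (x axis nearly straight down).
- post_pivot (a point): Middle of the foot's edge at x = +30, z = 0 mm in the post's frame: the edge on which the lying post turns up. The centre of mass is about 70 mm up the post, so within about 20 degrees of upright it tips onto its foot by itself.
- clamp: Dovetail clamp, fixed to the bench, on either side: a dark plate 8 mm thick (x -35 to 185 mm, y +-47 mm, an ear to y = 96 mm at x 107 to 185 mm) with two bright jaws, tops 25 mm above the bench, and a channel between them along x. Origin: on the bench under the middle of the bare apron before the mouth; x points into the channel. Stand the foot on the apron at x = 0 and push it in along +x.
- clamp_mouth (a point): Middle of the channel's mouth: clamp x 36, y 0, z 8 mm, level with the apron's top and the channel's floor. The jaws are flared by 5 mm a side here; from clamp x 50 mm on the foot has 1.5 mm of play a side.
- clamp_home (a point): Where the centre of the foot's underside is when home: clamp x 85, y 0, z 8 mm; the stop, a dark block, begins at clamp x 115 mm. The channel is slick (friction 0.2), but the foot can bind if the post is pushed high up and free to lean: grip the bar on the faces that look along the channel.
- clamp_knob_grip (a point): Grip point of the clamp's black knob, on its vertical axis, at clamp x 155, y 58 mm, 45 mm above the bench: an upright bar 42 mm long, 14 thick, 20 to 52 mm above the bench, on a disc 44 mm across. At joint 0 the bar lies along the clamp's x; a white line marks its -x half. 90 mm from the post's axis when the post is home.
- clamp_knob (a joint): Angle of the clamp's knob, rad: grows clockwise seen from above, starts loose between 0 and 0.25, stops at 1.571 (tight, bar across the channel); turns with a light friction of 0.05 Nm and stays where it is left.
- tape_roll: Bystander: white tape roll lying flat, 80 mm across, 24 mm high, far middle. Origin: centre of its underside.
- gauge_post: Bystander: a standing round post, 18 mm thick and 120 mm tall on a round foot 52 mm across (no dovetail), beside the clamp's apron on its +y side. Origin: centre of its underside.
- screwdriver: Bystander: screwdriver 180 mm long lying along the clamp's -y side. Origin: under its middle.
- junction_box: Bystander: grey box 85 x 65 x 45 mm with a black gland, far middle. Origin: centre of its underside.
- multimeter: Bystander: black hand-held meter 150 x 75 x 34 mm (dial to 40 mm), lying far left. Origin: centre of its underside.
- power_brick: Bystander: small black power supply brick 45 x 90 x 30 mm, in the middle near the robot. Origin: centre of its underside.

How it is judged:
On the way, in this order (a step that is already met when the one before it is completed fails the run):
1. the post stands upright on its foot on the bench, let go (angle between post's own z axis and vertical below 0.06 rad and height (world z) of post below 0.006 m and contact force between the fingers and post below 0.1 N and linear speed of post below 0.03 m/s), for 0.2 s.
2. the foot is home in the channel against the stop, the knob still loose (x of post in the frame of clamp between 0.08 and 0.09 m and y of post in the frame of clamp between -0.004 and 0.004 m and z of post in the frame of clamp between 0.004 and 0.013 m and angle between post's own z axis and vertical below 0.06 rad and angle between the x axis of post and the x axis of clamp, either way round below 0.08 rad and value of joint clamp_knob below 0.5 rad), for 0.2 s.
At the end, for the whole second after the job is handed in: The post is upright (within 0.06 rad) with its foot in the clamp's channel, home against the stop (within 5 mm along it, 4 mm across), at rest and released; the knob is tightened beyond 1.2 of its 1.57 rad; no other thing has moved more than 30 mm (x of post in the frame of clamp between 0.08 and 0.09 m and y of post in the frame of clamp between -0.004 and 0.004 m and z of post in the frame of clamp between 0.004 and 0.013 m and angle between post's own z axis and vertical below 0.06 rad and angle between the x axis of post and the x axis of clamp, either way round below 0.08 rad and value of joint clamp_knob above 1.2 rad and linear speed of post below 0.02 m/s); the robot touches nothing.
It fails at once if the post is carried clear of the bench before it has been raised (its foot must stay down as the pivot) (angle between post's own z axis and vertical above 0.4 rad and height (world z) of post above 0.055 m).
It fails at once if another thing on the bench is moved by more than 30 mm (distance of any of tape_roll, gauge_post, screwdriver, junction_box, multimeter, power_brick from where it was at the start of the episode above 0.03 m).
It also fails if it takes over 67 s, if anything falls off the work surface, if the arm or the gripper's body presses on something with over 40 N, if the wrist force passes 120 N, or if a joint passes its speed limit or range.

## Working session

There is one attempt and no reset: what is moved stays moved. The work goes in short steps, each a Python script; the robot and the scene stay as the last script left them, time stands still between calls to the robot, and variables do not carry over. Pictures are saved under pics/ and viewed, and the job is handed in when it is done.

```bash
ls; mkdir -p pics; python3 - <<'E'
from workcell import bot
import cv2,pickle
d={}
for n in ["scene","side","wrist"]:
    c=bot.read_camera(n); d[n]=c
    cv2.imwrite(f"pics/{n}0.png",c["pixels"])
    print(n,c["fx"],c["fy"],c["cx"],c["cy"],(-c["R"].T@c["t"]).round(3))
pickle.dump(d,open("cam0.pkl","wb"))
print(bot.current_clock(), bot.current_tool_rot(), bot.current_ee_pos())
E
```

```text
pics
scene 451.5300692250127 451.5300692250127 256.21137180672446 189.98967674455827 [ 1.168 -0.594  0.895]
side 482.00274783443615 482.00274783443615 253.33073948314367 195.6651860909706 [ 0.353 -0.638  0.749]
wrist 312.1341536615861 312.1341536615861 261.252514136648 192.9009819495061 [0.118 0.566 0.384]
0.15 [ 2.55453217e+00  1.82761790e+00 -2.05479889e-03] [0.18544379 0.54376413 0.21385107]
```

View pics/scene0.png

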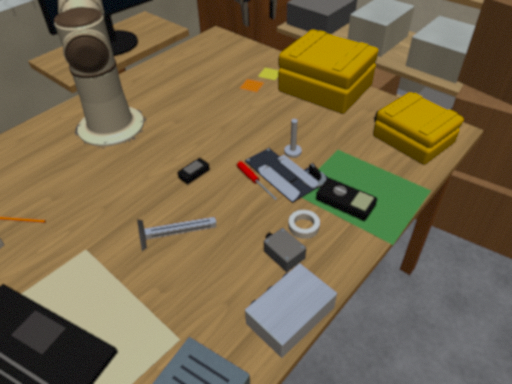

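View pics/side0.png

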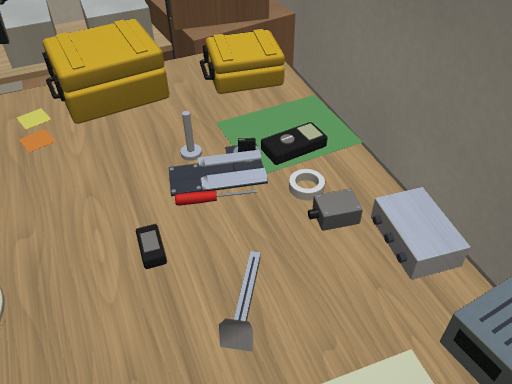

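View pics/wrist0.png

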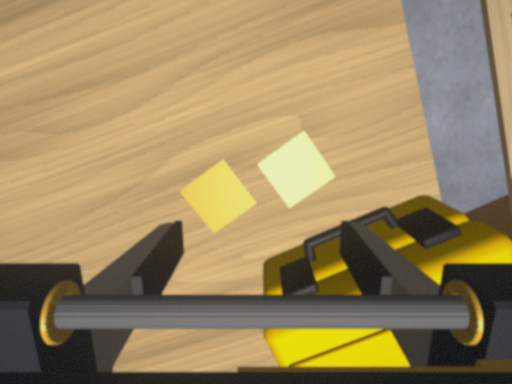

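The scene and side views show the post lying with its foot near side px (237,333) and free end near (255,254). The clamp is near side (217,172), with the knob behind it at (246,147). Next I'll enlarge crops to read pixels more precisely.

```bash
cat > h.py <<'E'
import numpy as np, cv2, pickle
from scipy.optimize import least_squares
from scipy.spatial.transform import Rotation as Rn
def w(c,u,v,z):
    d=c["R"].T@np.array([(u-c["cx"])/c["fx"],(v-c["cy"])/c["fy"],1]); o=-c["R"].T@c["t"]
    return o+d*(z-o[2])/d[2]
def proj(c,X):
    X=np.atleast_2d(X); p=X@c["R"].T+c["t"]
    return np.c_[c["fx"]*p[:,0]/p[:,2]+c["cx"],c["fy"]*p[:,1]/p[:,2]+c["cy"]]
def crop(c,x0,y0,x1,y1,s,name):
    im=cv2.resize(c["pixels"][y0:y1,x0:x1],None,fx=s,fy=s,interpolation=cv2.INTER_CUBIC)
    for x in range((x0+9)//10*10,x1,10):
        cv2.line(im,((x-x0)*s,0),((x-x0)*s,5),(0,0,255),1); cv2.putText(im,str(x),((x-x0)*s-10,16),0,.35,(0,0,255))
    for y in range((y0+9)//10*10,y1,10):
        cv2.line(im,(0,(y-y0)*s),(5,(y-y0)*s),(0,0,255),1); cv2.putText(im,str(y),(6,(y-y0)*s+4),0,.35,(0,0,255))
    cv2.imwrite("pics/"+name,im)
E
python3 - <<'E'
from h import *
d=pickle.load(open("cam0.pkl","rb"))
crop(d["side"],205,240,275,360,5,"a1.png")
crop(d["side"],160,130,280,210,6,"a2.png")
crop(d["scene"],130,205,225,255,8,"a3.png")
crop(d["scene"],230,140,335,210,7,"a4.png")
E
```

```text
(no output)
```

View pics/a1.png

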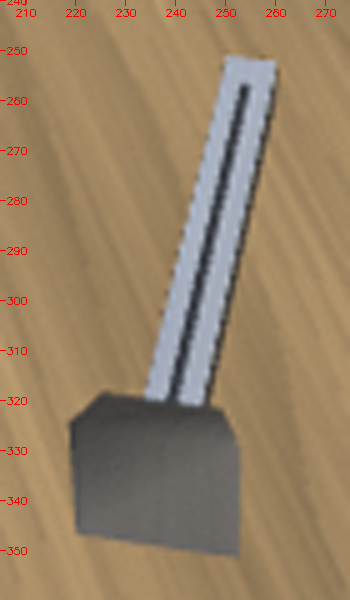

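View pics/a2.png

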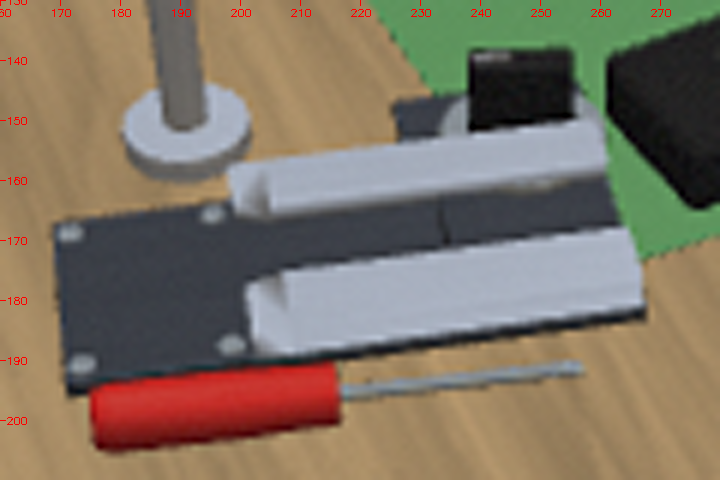

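View pics/a3.png

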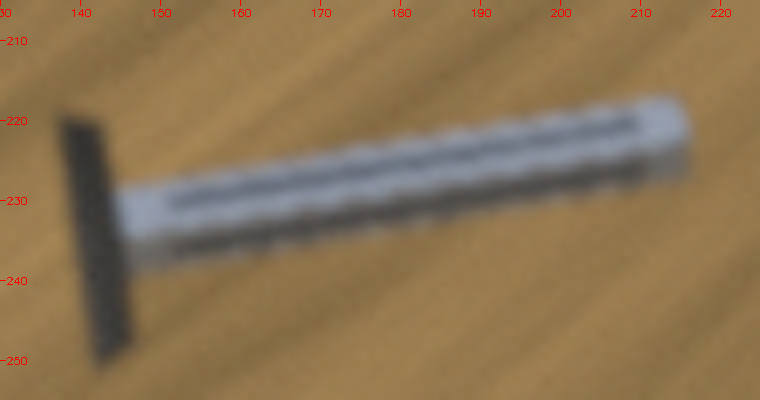

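View pics/a4.png

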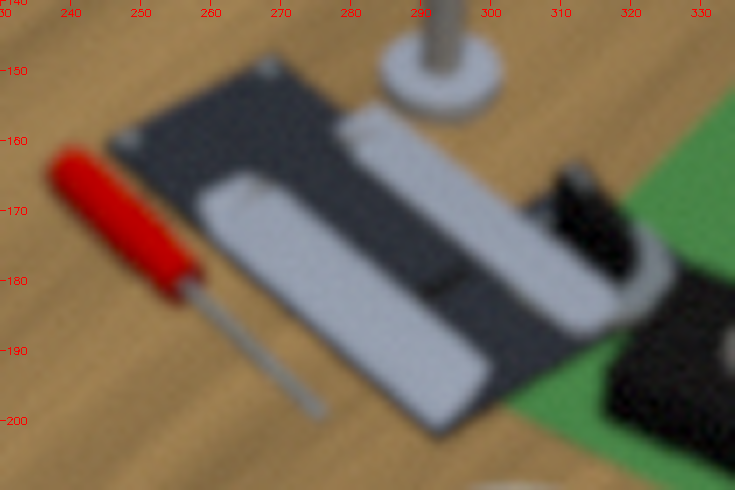

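```bash
cat > fit0.py <<'E'
from h import *
d=pickle.load(open("cam0.pkl","rb")); S=d["side"];C=d["scene"]
obs=[((30,28,0),S,(220,347)),((30,-28,0),S,(252.5,351.5)),((-30,28,0),S,(219,324.5)),((-30,-28,0),S,(253,329.5)),
((-30,20,14),S,(226,318.5)),((-30,-20,14),S,(247.5,321.5)),((-10,10,194),S,(250.5,251.5)),((-10,-10,194),S,(260.2,252.7)),
((-10,10,194),C,(213.5,217)),((-10,-10,194),C,(216,222)),((10,-10,194),C,(215.5,227.5)),((-30,28,0),C,(137.5,220)),((30,-28,0),C,(142.5,250.5))]
def T(p):
    x,y,psi,pit=p
    z=np.array([np.cos(psi)*np.cos(pit),np.sin(psi)*np.cos(pit),-np.sin(pit)])
    xx=np.array([-np.cos(psi)*np.sin(pit),-np.sin(psi)*np.sin(pit),-np.cos(pit)])
    yy=np.cross(z,xx); R=np.c_[xx,yy,z]
    piv14=np.array([x,y,0]) # contact edge middle (30,0,14)
    o=piv14-R@np.array([.03,0,.014]); return R,o
def res(p):
    R,o=T(p); return np.concatenate([proj(c,R@(np.array(q)/1e3)+o)[0]-uv for q,c,uv in obs])
r=least_squares(res,[.4,-.1,1.57,.11],loss='soft_l1')
print(r.x); print(res(r.x).reshape(-1,2).round(1))
R,o=T(r.x); print("origin",o,"top",R@[0,0,.194]+o,"pivot",R@[.03,0,0]+o)
obs2=[((-35,47,8),S,(169,167.3)),((-35,-47,8),S,(170.5,193.5)),((185,-47,8),S,(267.5,181.5)),((-35,47,8),C,(270,147.5)),((-35,-47,8),C,(245.5,160.5)),((185,-47,8),C,(292.5,201.5))]
def res2(p):
    c,s=np.cos(p[2]),np.sin(p[2]); M=np.array([[c,-s,0],[s,c,0],[0,0,1]])
    return np.concatenate([proj(cc,M@(np.array(q)/1e3)+[p[0],p[1],0])[0]-uv for q,cc,uv in obs2])
r2=least_squares(res2,[.3,.2,.0],loss='soft_l1'); print(r2.x); print(res2(r2.x).reshape(-1,2).round(1))
for q in [(36,0,8),(85,0,8),(155,58,52),(0,0,8)]:
    p=r2.x;c,s=np.cos(p[2]),np.sin(p[2]); print(q,p[0]+(c*q[0]-s*q[1])/1e3,p[1]+(s*q[0]+c*q[1])/1e3)
for n,u,v,z in [("gauge",190,155,.0),("brickfar",150,230,.0),("knobtopA",238,139,.052),("knobtopB",255,139,.052)]:print(n,w(S,u,v,z))
E
python3 fit0.py
```

```text
[ 0.47294233 -0.2424775   1.01787988  0.12241745]
[[ 0.1 -0.2]
 [ 0.4  0.2]
 [-0.3 -0.2]
 [ 0.1 -0.4]
 [-0.6 -0.5]
 [ 2.1 -0.1]
 [-0.2 -0.1]
 [ 0.3 -0. ]
 [ 0.2 -0.4]
 [-0.4  0.1]
 [-0.2 -0.1]
 [-1.5 -2. ]
 [-1.7  0.2]]
origin [ 0.46756884 -0.25118479  0.03148506] top [ 0.56868962 -0.08732697  0.00779534] pivot [ 0.46564495 -0.25430229  0.00170957]
[ 0.50745438  0.18628492 -0.2180418 ]
[[ 0.2 -1.2]
 [ 0.6 -0.1]
 [ 0.9 -0.5]
 [-0.9 -0.7]
 [-1.1 -1.3]
 [-0.7 -0.3]]
(36, 0, 8) 0.5426020065166991 0.17849746027491012
(85, 0, 8) 0.5904418293657705 0.16789786831250553
(155, 58, 52) 0.6713308892281064 0.20938232316715483
(0, 0, 8) 0.507454381566361 0.18628491559422777
gauge [0.54264053 0.2696911  0.        ]
brickfar [ 3.94624527e-01  6.68744596e-02 -1.11022302e-16]
knobtopA [0.65087018 0.21872145 0.052     ]
knobtopB [0.68764763 0.20283894 0.052     ]
```

```bash
cat >> h.py <<'E'
def rv(jaw_ang,):
    "tool down, tool x along jaw_ang (world)"
    x=np.array([np.cos(jaw_ang),np.sin(jaw_ang),0]); z=np.array([0,0,-1.]); y=np.cross(z,x)
    return Rn.from_matrix(np.c_[x,y,z]).as_rotvec()
E
python3 - <<'E'
from h import *
from workcell import bot
d=pickle.load(open("cam0.pkl","rb"))
print(w(d["scene"],316.4,196,.034),w(d["scene"],326,179,.034), w(d["side"],261,140,.034),w(d["side"],275,158,.0))
psi=1.0179;piv=np.array([.46564,-.2543])
s=.150
p0=np.array([.4676,-.2512])+(np.array([.5687,-.0873])-[.4676,-.2512])*s/.194
for j in (psi-np.pi/2,psi+np.pi/2):
    print(p0,bot.inverse_kinematics([*p0,.004],rv(j)))
    print(bot.inverse_kinematics([*(piv-.03*np.array([np.cos(psi),np.sin(psi)])),.141],rv(j)))
for j in (psi,psi+np.pi): print("re",bot.inverse_kinematics([*(piv-.03*np.array([np.cos(psi),np.sin(psi)])),.121],rv(j)))
for j in (-.218,-.218+np.pi): print("in",bot.inverse_kinematics([.507,.186,.13],rv(j)),bot.inverse_kinematics([.59,.168,.13],rv(j)))
for j in (-.218,-.218+np.pi): print("knob",bot.inverse_kinematics([.671,.209,.03],rv(j-.2)),bot.inverse_kinematics([.671,.209,.03],rv(j-1.571)))
E
```

```text
[0.73087696 0.13700047 0.034     ] [0.71320716 0.20757899 0.034     ] [0.70808179 0.21520147 0.034     ] [0.72864267 0.17729693 0.        ]
[ 0.5457701 -0.1244732] [-4.40095657e-01  3.80707727e-01  1.78395050e+00 -8.88178420e-16
  9.76934430e-01  1.12800670e-01]
[-7.84725413e-01  1.10923992e-01  1.80019924e+00 -8.88178420e-16
  1.23046943e+00 -2.31829086e-01]
[ 0.5457701 -0.1244732] None
[-0.78472541  0.11092399  1.80019924  0.          1.23046943  2.90976357]
re [-7.84725413e-01  1.34872488e-01  1.81649306e+00 -4.44089210e-16
  1.19022710e+00 -1.80262541e+00]
re [-7.84725413e-01  1.34872488e-01  1.81649306e+00 -4.44089210e-16
  1.19022710e+00  1.33896724e+00]
in [0.12773305 0.14957976 1.78077688 0.         1.21123602 0.34573305] [0.08068655 0.32977208 1.56574757 0.         1.246073   0.29868655]
in [ 1.27733053e-01  1.49579759e-01  1.78077688e+00 -4.44089210e-16
  1.21123602e+00 -2.79585960e+00] [ 8.06865542e-02  3.29772085e-01  1.56574757e+00 -4.44089210e-16
  1.24607300e+00 -2.84290610e+00]
knob [ 1.30508224e-01  6.57606649e-01  1.32430732e+00 -4.44089210e-16
  1.15967869e+00  5.48508224e-01] [ 1.30508224e-01  6.57606649e-01  1.32430732e+00 -4.44089210e-16
  1.15967869e+00  1.91950822e+00]
knob [ 0.13050822  0.65760665  1.32430732  0.          1.15967869 -2.59308443] [ 1.30508224e-01  6.57606649e-01  1.32430732e+00 -8.88178420e-16
  1.15967869e+00 -1.22208443e+00]
```

```bash
python3 - <<'E'
from h import *
from workcell import bot
psi=1.0179; p0=np.array([.54577,-.12447])
r=rv(psi-np.pi/2)
bot.set_gripper(0.6,10)
bot.goto([*p0,.09],r)
c=bot.read_camera("wrist"); cv2.imwrite("pics/w1.png",c["pixels"]); 
print(bot.current_clock(),bot.current_ee_pos())
pickle.dump(c,open("w1.pkl","wb"))
E
```

```text
3.6083 [ 0.54599179 -0.12378098  0.09012307]
```

View pics/w1.png

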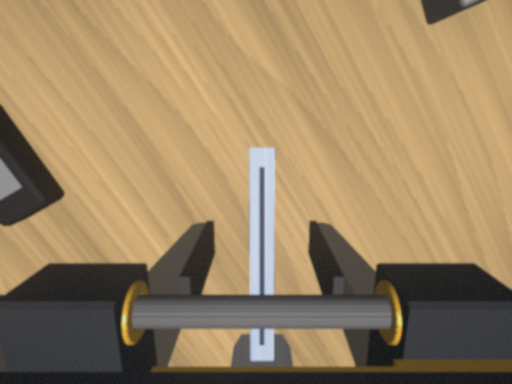

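The wrist view shows the bar at column 262, midway between the fingers (213 and 310) and parallel to them. I'll go down, grip it and raise it.

```bash
python3 - <<'E'
from h import *
from workcell import bot
psi=1.0179; p0=np.array([.54577,-.12447])
bot.line_to([*p0,.005],max_speed=.12)
bot.set_gripper(0.0,12)
print(bot.current_clock(),bot.current_opening(),bot.current_ee_pos(),bot.current_contact_force())
e=np.array([np.cos(psi),np.sin(psi)]); piv=np.array([.46564,-.2543])
off=.008
pos=lambda th: (piv+e*(.15*np.cos(th)-.03*np.sin(th)), .15*np.sin(th)+.03*np.cos(th)-off)
# th: elevation of the bar; start -7deg
t0=-.12
c0,z0=pos(t0); tcp=bot.current_ee_pos(); dd=np.array([*c0,z0])-tcp; print("offset",dd)
for th in np.linspace(t0,np.radians(45),5)[1:]:
    c,z=pos(th); k=1-(th-t0)/(np.pi/2-t0)
    bot.line_to(np.array([*c,z])-dd*k,max_speed=.12)
print(bot.current_clock(),bot.current_contact_force(),bot.current_opening())
for n in ("side","scene"):
    cv2.imwrite(f"pics/{n}2.png",bot.read_camera(n)["pixels"])
E
```

```text
5.0833 0.2199835459612833 [ 0.54587377 -0.12447599  0.00516454] [ 0.5441808  -0.65475633  1.39319716]
offset [-1.41099280e-04 -3.46527304e-05 -1.33710947e-03]
6.825 [0.70002469 0.3156963  0.75391378] 0.21612535801704963
```

View pics/side2.png

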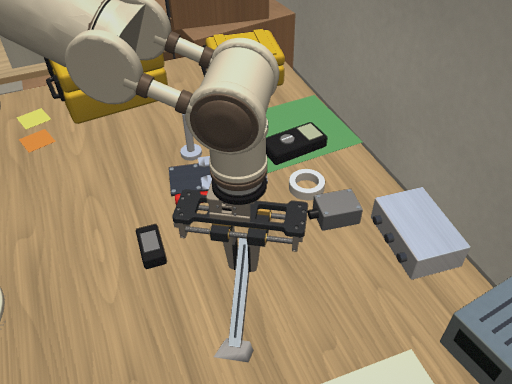

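The side view shows the post raised to about 45°, with the foot's edge still on the bench at about (235,355). I'll carry on to upright.

```bash
python3 - <<'E'
from h import *
from workcell import bot
psi=1.0179
e=np.array([np.cos(psi),np.sin(psi)]); piv=np.array([.46564,-.2543]); off=.008
pos=lambda th: (piv+e*(.15*np.cos(th)-.03*np.sin(th)), .15*np.sin(th)+.03*np.cos(th)-off)
for th in np.radians([57,68,79,89]):
    c,z=pos(th); bot.line_to([*c,z],max_speed=.1)
print(bot.current_clock(),bot.current_ee_pos(),bot.current_contact_force(),bot.current_opening())
for n in ("side","scene"):
    c=bot.read_camera(n); cv2.imwrite(f"pics/{n}3.png",c["pixels"]); pickle.dump(c,open(n+"3.pkl","wb"))
    crop(c,*((190,180,290,380,3) if n=="side" else (80,130,220,270,4)),n+"3c.png")
E
```

```text
8.6917 [ 0.45123645 -0.27745673  0.14238801] [-0.03413664 -0.14920367 -3.89355253] 0.21980952797428613
```

View pics/side3c.png

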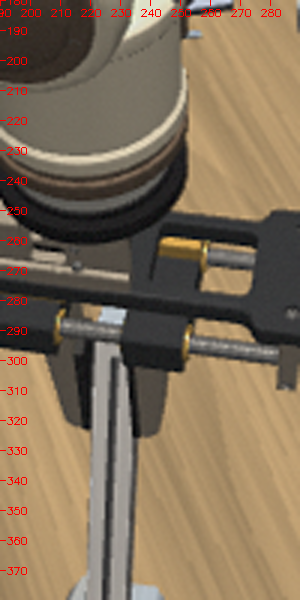

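View pics/scene3c.png

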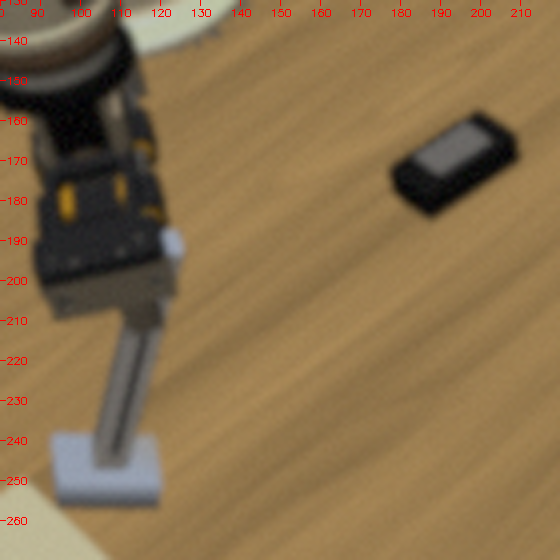

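```bash
python3 - <<'E'
from h import *
C=pickle.load(open("scene3.pkl","rb"));S=pickle.load(open("side3.pkl","rb"))
a=1.0179;c,s=np.cos(a),np.sin(a)
Rz=np.array([[c,-s,0],[s,c,0],[0,0,1]]);o=np.array([.4502,-.2794,0])
for q in [(30,28,0),(30,-28,0),(-30,28,0),(-30,-28,0),(-30,-20,14),(30,-20,14),(30,20,14),(-30,20,14),(-10,-10,14),(10,-10,194),(-10,-10,194),(-10,10,194),(10,10,194)]:
    X=Rz@(np.array(q)/1e3)+o; print(q,proj(C,X)[0].round(1),proj(S,X)[0].round(1))
E
```

```text
(30, 28, 0) [138.3 234.5] [220.3 347.1]
(30, -28, 0) [141.1 251.1] [253.  351.9]
(-30, 28, 0) [114.6 240.3] [212.2 381.3]
(-30, -28, 0) [116.6 257.2] [246.8 386.7]
(-30, -20, 14) [115.  251.3] [241.5 382. ]
(30, -20, 14) [139.6 245.1] [248.1 347.1]
(30, 20, 14) [137.6 233.3] [224.4 343.6]
(-30, 20, 14) [113.5 239.2] [216.5 378.1]
(-10, -10, 14) [122.8 246.2] [237.6 369. ]
(10, -10, 194) [113.5 193.2] [235.3 293.9]
(-10, -10, 194) [104.2 195.3] [232.4 306.4]
(-10, 10, 194) [103.6 189.2] [217.8 304.4]
(10, 10, 194) [112.7 187.2] [221. 292.]
```

```bash
python3 - <<'E'
from h import *
C=pickle.load(open("scene3.pkl","rb"));S=pickle.load(open("side3.pkl","rb"))
crop(C,80,180,140,265,7,"b1.png"); crop(S,190,280,270,384,6,"b2.png")
E
```

```text
(no output)
```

View pics/b1.png

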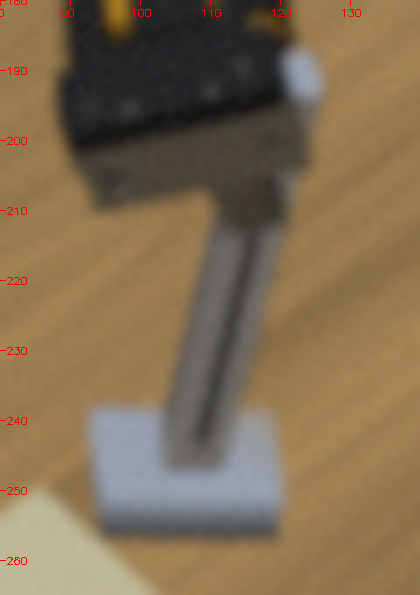

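View pics/b2.png

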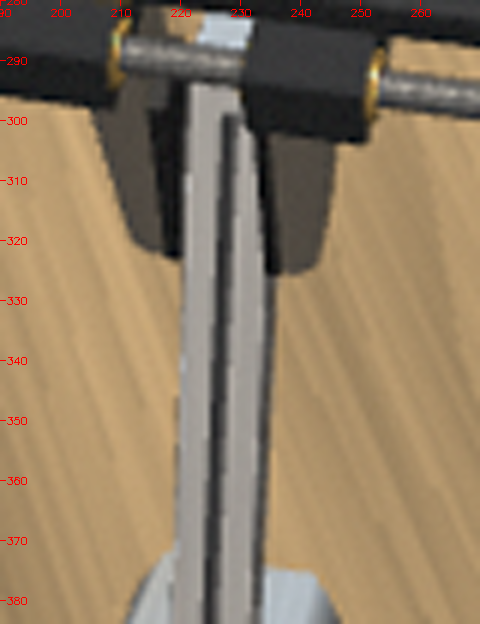

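```bash
python3 - <<'E'
from h import *
C=pickle.load(open("scene3.pkl","rb"));S=pickle.load(open("side3.pkl","rb"))
obs=[((-30,-28,0),C,(94.5,256)),((30,-28,0),C,(119,256)),((-30,-20,14),C,(94,251.5)),((30,-20,14),C,(120.5,251.5)),((-30,20,14),C,(93,238.5)),((30,20,14),C,(119,238.5)),((-10,-10,14),C,(104,246.5)),((10,-10,14),C,(112,246.5)),((10,-10,194),C,(125.5,194)),((30,20,14),S,(219,371.5)),((30,-20,14),S,(242,375.5))]
def T(p):
    x,y,z,psi,th=p
    zz=np.array([np.cos(psi)*np.cos(th),np.sin(psi)*np.cos(th),np.sin(th)])
    xx=np.array([np.cos(psi)*np.sin(th),np.sin(psi)*np.sin(th),-np.cos(th)])
    return np.c_[xx,np.cross(zz,xx),zz],np.array([x,y,z])
def res(p):
    R,o=T(p); return np.concatenate([proj(c,R@(np.array(q)/1e3)+o)[0]-uv for q,c,uv in obs])
r=least_squares(res,[.43,-.31,0.01,1.02,1.3],loss='soft_l1'); print(r.x,np.degrees(r.x[3:]));print(res(r.x).reshape(-1,2).round(1))
R,o=T(r.x);print("pivot",R@[.03,0,0]+o,"back",R@[-.03,0,0]+o,"s150",R@[0,0,.15]+o)
E
```

```text
[ 0.42281886 -0.32204545  0.00966093  1.00755538  1.17088983] [57.72867095 67.08704559]
[[-0.5  0.7]
 [ 0.5  0.8]
 [ 0.7 -1.2]
 [-0.2 -0.9]
 [ 0.9 -0.6]
 [-0.1  0. ]
 [-0.9  0.8]
 [-0.4  0.9]
 [-0.  -0.3]
 [-1.  -0.1]
 [ 0.6 -0.1]]
pivot [ 0.43757289 -0.29868101 -0.00201903] back [ 0.40806484 -0.34540989  0.0213409 ] s150 [ 0.45400025 -0.2726667   0.14782554]
```

The post stands on its pivot edge, but that edge slid back about 5 cm. The fit puts the bar at 67° elevation and the pivot at (0.438, -0.299). I'll do the remaining 23° as a rigid turn of the tool about this pivot.

```bash
python3 - <<'E'
from h import *
from workcell import bot
psi=1.0179
y=np.array([np.sin(psi),-np.cos(psi),0])   # rotation about +y raises? 
e=np.array([np.cos(psi),np.sin(psi),0])
ax=np.cross(e,[0,0,1])  # rotates e -> z
piv=np.array([.4376,-.2987,0])
p=bot.current_ee_pos(); R0=Rn.from_rotvec(bot.current_tool_rot())
ok=True; q=[]
for a in np.radians([8,16,23.]):
    Q=Rn.from_rotvec(ax*a); P=piv+Q.apply(p-piv); r=(Q*R0).as_rotvec(); q.append((P,r))
    k=bot.inverse_kinematics(P,r); print(P,k); ok&=k is not None
if ok:
    for P,r in q: bot.line_to(P,rot=r,max_speed=.06)
print(bot.current_clock(),bot.current_contact_force())
for n in ("side","scene"):
    c=bot.read_camera(n); pickle.dump(c,open(n+"4.pkl","wb"))
    crop(c,*((170,250,290,384,5) if n=="side" else (70,170,140,265,6)),n+"4c.png")
E
```

```text
[ 0.44095346 -0.29424484  0.14466443] [-0.89937377  0.12003203  1.78915927  0.13736085  1.28287691 -0.389069  ]
[ 0.43035195 -0.31142449  0.14402932] [-1.0116556   0.1602681   1.76551224  0.25647498  1.34959677 -0.53236852]
[ 0.42119133 -0.32626918  0.14117219] [-1.1002034   0.21718595  1.73402851  0.34472412  1.41749921 -0.63986054]
10.1917 [-1.01683513  0.45340614 -3.08535939]
```

View pics/scene4c.png

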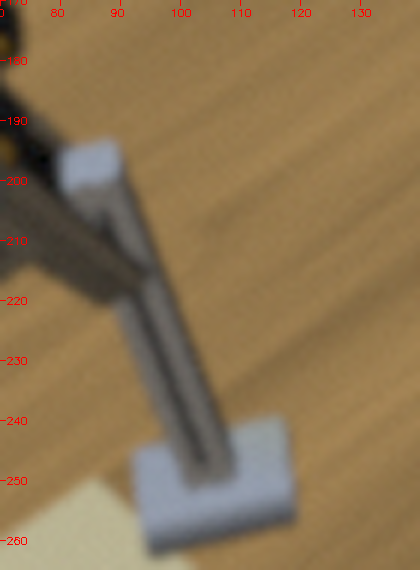

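View pics/side4c.png

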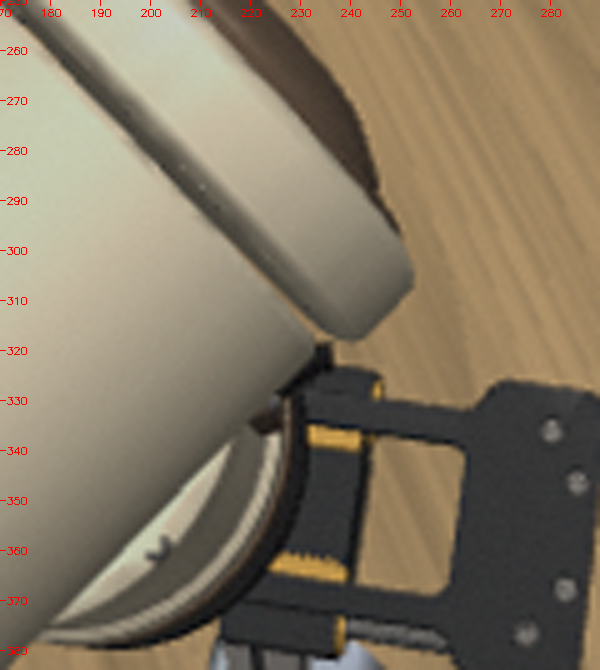

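```bash
cat > fitup.py <<'E'
from h import *
import sys
def T(p):
    x,y,z,psi,th=p
    zz=np.array([np.cos(psi)*np.cos(th),np.sin(psi)*np.cos(th),np.sin(th)])
    xx=np.array([np.cos(psi)*np.sin(th),np.sin(psi)*np.sin(th),-np.cos(th)])
    return np.c_[xx,np.cross(zz,xx),zz],np.array([x,y,z])
def fit(obs,p0):
    def res(p):
        R,o=T(p); return np.concatenate([proj(c,R@(np.array(q)/1e3)+o)[0]-uv for q,c,uv in obs])
    r=least_squares(res,p0,loss='soft_l1'); print(r.x.round(4),np.degrees(r.x[3:]).round(1));print(res(r.x).reshape(-1,2).round(1).tolist())
    R,o=T(r.x);print("pivot",R@[.03,0,0]+o,"back",R@[-.03,0,0]+o); return r.x
E
python3 - <<'E'
from fitup import *
C=pickle.load(open("scene4.pkl","rb"))
fit([((-30,-28,0),C,(95.5,262.5)),((30,-28,0),C,(119,257)),((-30,-20,14),C,(95,257)),((30,-20,14),C,(119,252)),((-30,20,14),C,(92.5,245)),((30,20,14),C,(117,240)),((-10,-10,14),C,(101,251)),((10,-10,14),C,(109,249)),((10,-10,194),C,(90.5,199.5)),((-10,-10,194),C,(81.5,202)),((-10,10,194),C,(80.5,195.5)),((10,10,194),C,(89.5,193.5))],[.42,-.32,0,1.02,1.55])
E
```

```text
[ 0.4126 -0.3201 -0.0137  1.013   1.5622] [58.  89.5]
[[-0.4, 0.3], [0.8, -0.2], [-1.5, -0.1], [-0.8, -1.1], [0.1, -0.3], [-0.2, -1.0], [0.5, 0.8], [0.7, 0.9], [-0.1, 0.3], [-0.4, -0.2], [0.3, 0.1], [0.5, 0.2]]
pivot [ 0.42846249 -0.29464226 -0.01399934] back [ 0.39670394 -0.34554542 -0.01348649]
```

```bash
python3 - <<'E'
from h import *
from workcell import bot
bot.set_gripper(0.7)
bot.hold(0.3)
R=Rn.from_rotvec(bot.current_tool_rot()).as_matrix()
bot.line_to(bot.current_ee_pos()-.12*R[:,2],max_speed=.15)
print(bot.current_clock(),bot.current_ee_pos())
# go up and clear of view
psi=1.0179; k=None
bot.goto([.46,-.22,.33],rv(psi-np.pi))
print(bot.current_clock(),bot.current_joints())
for n in ("side","scene","wrist"):
    c=bot.read_camera(n); pickle.dump(c,open(n+"5.pkl","wb")); cv2.imwrite(f"pics/{n}5.png",c["pixels"])
    if n=="scene": crop(c,70,170,140,265,6,n+"5c.png")
E
```

```text
12.325 [ 0.39638582 -0.36549478  0.25057962]
14.125 [-6.83835599e-01 -6.38522187e-02  1.60305242e+00 -2.91382453e-06
  1.60326224e+00  1.43968903e+00]
```

View pics/scene5c.png

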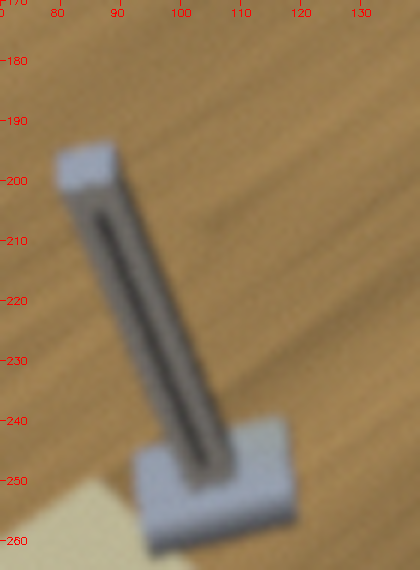

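View pics/side5.png

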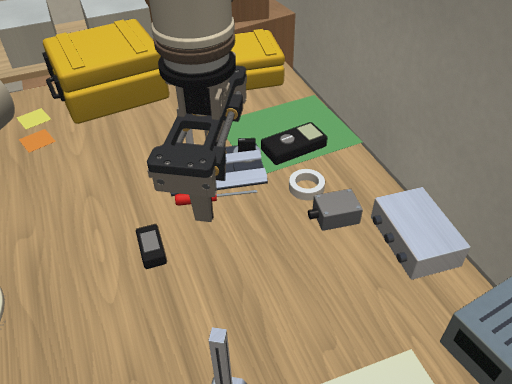

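View pics/wrist5.png

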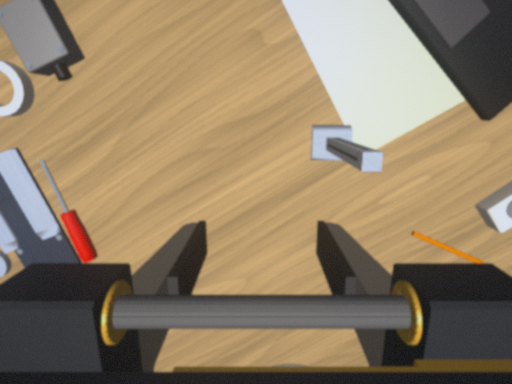

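```bash
python3 - <<'E'
from h import *
crop(pickle.load(open("wrist5.pkl","rb")),300,115,395,185,8,"c1.png");crop(pickle.load(open("side5.pkl","rb")),195,320,260,384,8,"c2.png")
E
```

```text
(no output)
```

View pics/c1.png

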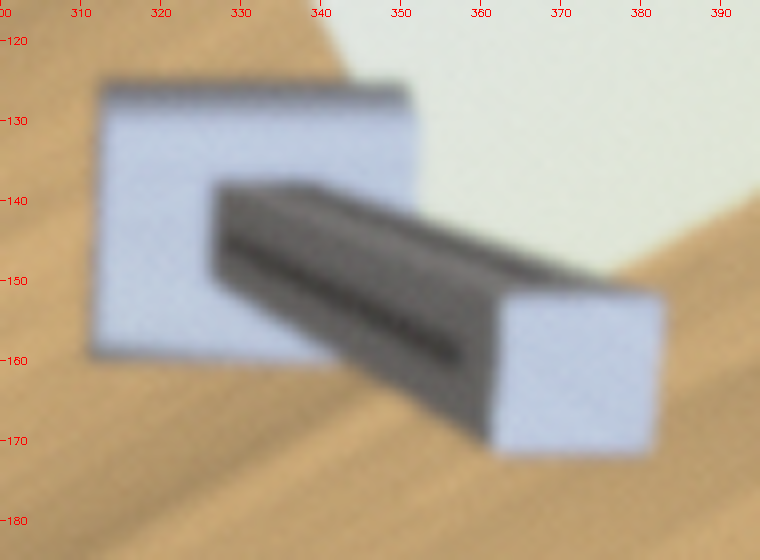

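View pics/c2.png

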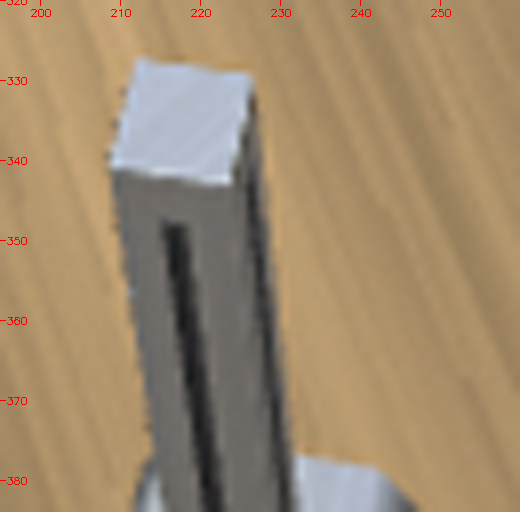

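```bash
python3 - <<'E'
from h import *
C=pickle.load(open("scene5.pkl","rb"));S=pickle.load(open("side5.pkl","rb"));W=pickle.load(open("wrist5.pkl","rb"))
obs=[((30,-28,0),W,(312.5,125.3)),((-30,-28,0),W,(350.7,125.3)),((10,-10,194),W,(362.5,151.5)),((-10,-10,194),W,(383,151.5)),((10,10,194),W,(361.5,171.5)),((-10,10,194),W,(381.5,172)),
((10,10,194),S,(212,327.5)),((10,-10,194),S,(226.5,329.5)),((-10,10,194),S,(209,341)),((-10,-10,194),S,(224,343)),((30,-20,14),S,(242,378)),
((-30,-28,0),C,(95.5,262.5)),((30,-28,0),C,(119,257)),((-30,-20,14),C,(95,257)),((30,-20,14),C,(119,252)),((10,-10,194),C,(90,199.5)),((-10,-10,194),C,(81,202)),((-10,10,194),C,(80,195.5)),((10,10,194),C,(89,193.5))]
def run(obs):
    def res(p):
        Rz=Rn.from_euler('z',p[2]).as_matrix(); return np.concatenate([proj(c,Rz@(np.array(q)/1e3)+[p[0],p[1],0])[0]-uv for q,c,uv in obs])
    r=least_squares(res,[.42,-.32,1.02],loss='soft_l1'); print(r.x.round(4));print(res(r.x).reshape(-1,2).round(1).tolist())
run(obs);run(obs[:6]);run(obs[6:11]);run(obs[11:])
E
```

```text
[ 0.4216 -0.3257  1.0224]
[[-0.9, -0.8], [-0.8, -1.1], [-0.3, -0.0], [-0.3, -0.1], [-0.8, 0.1], [-0.6, -0.5], [-0.1, -0.4], [0.6, -0.3], [-0.6, 0.1], [-0.0, 0.3], [0.0, 0.5], [-1.5, 0.5], [-0.0, -0.4], [-2.8, -0.0], [-1.7, -1.4], [-1.9, -0.7], [-2.3, -1.0], [-1.7, -0.7], [-1.4, -0.8]]
[ 0.421  -0.3261  1.013 ]
[[-0.4, -0.8], [-0.2, -0.7], [0.5, 0.2], [0.4, 0.3], [-0.3, 0.4], [-0.2, -0.1]]
[ 0.4217 -0.3257  1.0411]
[[-0.2, -0.3], [0.6, -0.5], [-0.4, 0.3], [0.2, 0.2], [-0.2, 0.3]]
[ 0.4262 -0.324   1.0004]
[[-0.1, 0.9], [1.4, 0.4], [-1.3, 0.4], [-0.1, -0.6], [-0.1, -0.0], [-0.6, -0.5], [0.2, -0.3], [0.6, -0.3]]
```

The post stands upright and released; side and wrist agree on (0.4215, -0.326) with yaw about 1.02. I'll regrip it on its x faces.

```bash
python3 - <<'E'
from h import *
from workcell import bot
psi=1.018; p=np.array([.4214,-.3258])
r=rv(psi-np.pi)
bot.goto([*p,.23],r)
bot.line_to([*p,.119],max_speed=.12)
bot.set_gripper(0.0,30)
print(bot.current_clock(),bot.current_opening(),bot.current_ee_pos(),bot.current_contact_force())
bot.line_to([*p,.20],max_speed=.12)
print(bot.current_contact_force())
cx=np.array([.50745,.18628]); 
bot.goto([*cx,.20],rv(-.218))
bot.line_to([*cx,.119+.008+.012],max_speed=.1)
print(bot.current_clock(),bot.current_ee_pos(),bot.current_contact_force())
for n in ("side","scene","wrist"):
    c=bot.read_camera(n); pickle.dump(c,open(n+"6.pkl","wb")); cv2.imwrite(f"pics/{n}6.png",c["pixels"])
    if n=="scene": crop(c,230,130,335,210,7,n+"6c.png")
    if n=="side": crop(c,160,80,280,210,6,n+"6c.png")
E
```

```text
16.7333 0.22038389601919253 [ 0.42140494 -0.32564297  0.11891979] [ 0.0731224  -1.08262763  0.06634439]
[-0.20727703  0.4430156  -4.18015295]
20.2 [0.50800808 0.18627789 0.13960584] [ 0.43654723 -1.35589436 -4.5411529 ]
```

View pics/scene6c.png

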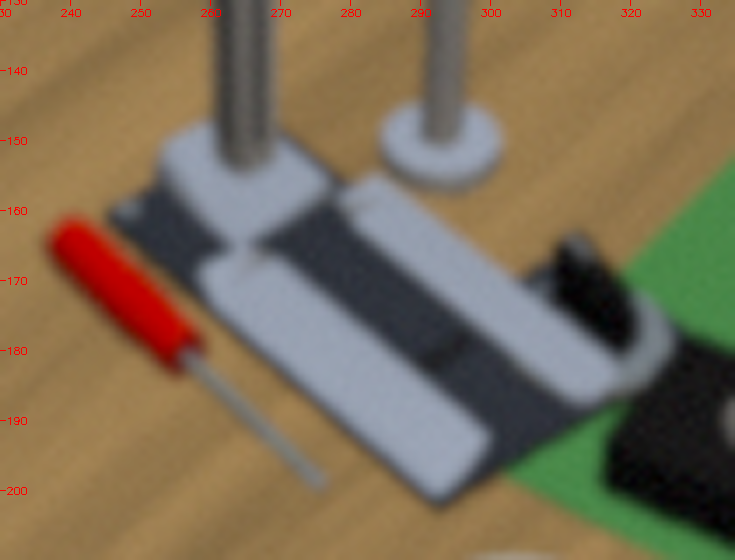

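View pics/side6c.png

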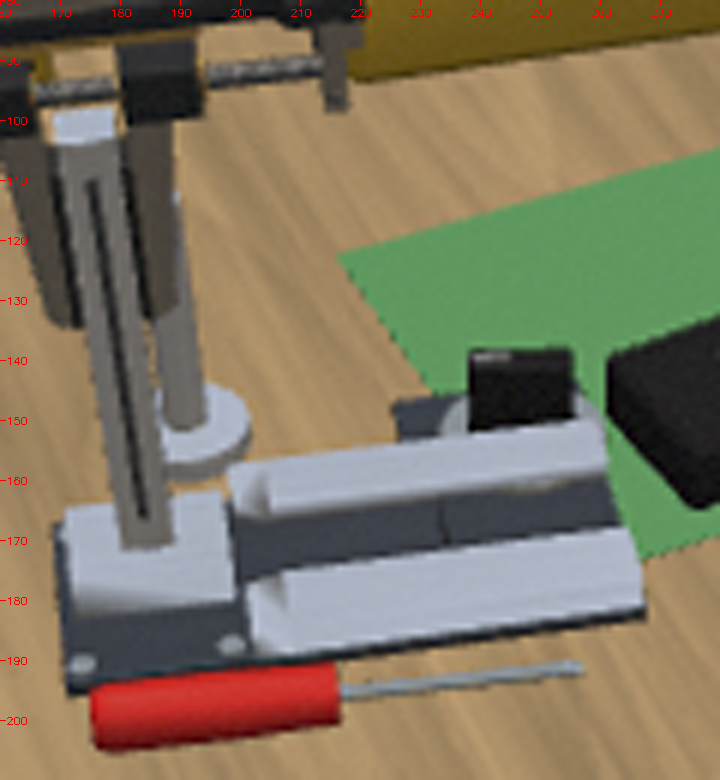

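View pics/wrist6.png

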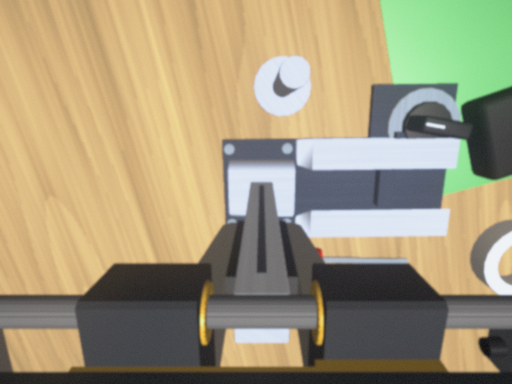

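```bash
python3 - <<'E'
from h import *
W=pickle.load(open("wrist6.pkl","rb"))
crop(W,215,75,335,245,5,"d1.png");crop(W,355,70,475,245,5,"d2.png")
E
```

```text
(no output)
```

View pics/d1.png

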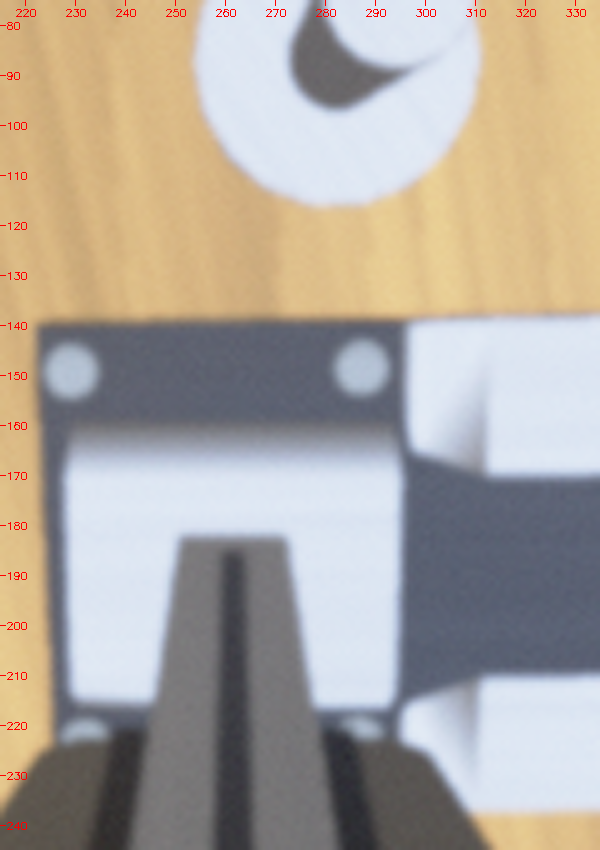

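View pics/d2.png

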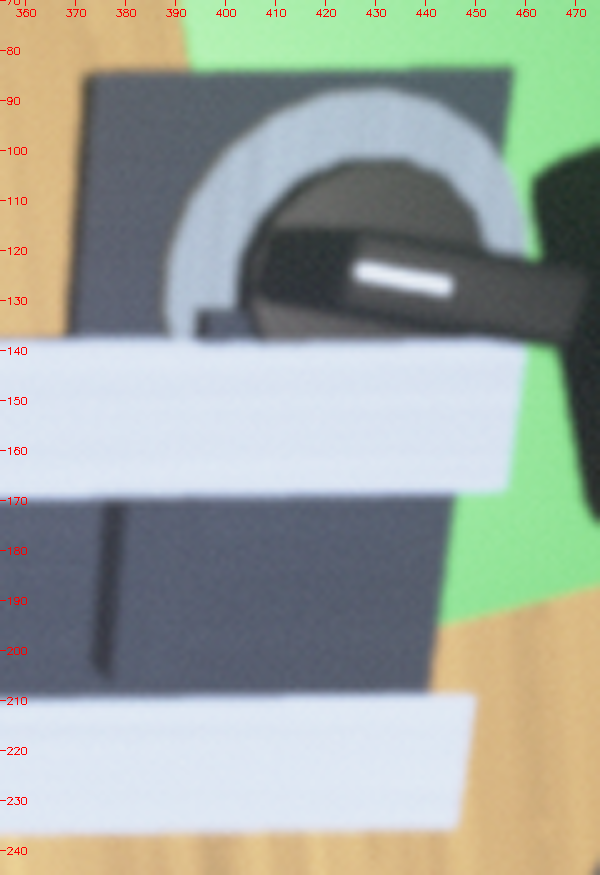

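```bash
python3 - <<'E'
from h import *
C=pickle.load(open("scene6.pkl","rb"));S=pickle.load(open("side6.pkl","rb"));W=pickle.load(open("wrist6.pkl","rb"))
def run(obs,p0,zf=None):
    def res(p):
        Rz=Rn.from_euler('z',p[2]).as_matrix(); z=p[3] if zf is None else zf
        return np.concatenate([proj(c,Rz@(np.array(q)/1e3)+[p[0],p[1],z])[0]-uv for q,c,uv in obs])
    r=least_squares(res,p0,loss='soft_l1'); print(r.x.round(4),res(r.x).reshape(-1,2).round(1).tolist()); return r.x
cw=[((36,47,25),W,(297,139.5)),((185,-47,25),W,(456.5,236)),((185,47,25),W,(460.5,138.5)),((-35,47,8),W,(222.5,140)),((107,96,8),W,(372,85)),((185,96,8),W,(458,83.7))]
cs=[((-35,47,8),S,(169,167)),((-35,-47,8),S,(170.5,193.5)),((185,-47,8),S,(267.5,181.5)),((36,-47,25),S,(203,189-4)),((185,-47,25),S,(267,179)),((185,47,25),S,(261,149.5+8))]
pw=[((-30,20,14),W,(229,169)),((30,20,14),W,(295,168)),((30,-20,14),W,(294,216.5)),((-30,-20,14),W,(229.5,215.5)),((-10,10,14),W,(251,182.5)),((10,10,14),W,(272.5,182.5)),((-30,28,0),W,(229.5,161)),((30,28,0),W,(294,160))]
ps=[((-30,20,14),S,(171,164.5)),((30,20,14),S,(197,162)),((30,-20,14),S,(199,176)),((-30,-20,14),S,(171.5,179)),((-30,-28,0),S,(172,182)),((30,-28,0),S,(199.5,179.5))]
a=run(cw,[.507,.186,-.218],0); b=run(cs[:3],[.507,.186,-.218],0)
pa=run(pw,[.508,.186,-.218],.0196); run(pw,[.508,.186,-.218,.02])
pb=run(ps,[.508,.186,-.218],.0196)
for c,p in ((a,pa),(b,pb)):
    d=p[:2]-c[:2]; t=c[2]; print("post in clamp mm",1e3*(np.cos(t)*d[0]+np.sin(t)*d[1]),1e3*(-np.sin(t)*d[0]+np.cos(t)*d[1]),"yaw",p[2]-t)
E
```

```text
[ 0.5044  0.1836 -0.2061] [[-0.0, 1.5], [-9.0, -0.2], [1.3, 0.3], [-1.7, 0.3], [1.1, -0.7], [0.2, -0.6]]
[ 0.5058  0.1855 -0.2211] [[-0.3, -0.5], [-0.1, 0.3], [0.4, 0.0]]
[ 0.5082  0.1838 -0.2152] [[-0.6, 2.7], [0.1, 3.5], [0.1, -2.7], [0.2, -1.5], [-0.2, 0.0], [0.3, -0.1], [0.1, -0.5], [-0.3, 0.3]]
[ 0.5083  0.1843 -0.2154  0.0221] [[-0.9, 2.7], [0.4, 3.4], [0.4, -2.4], [-0.1, -1.1], [-0.3, 0.1], [0.4, -0.0], [-0.2, -0.6], [0.0, 0.1]]
[ 0.5083  0.1856 -0.2387] [[0.0, 0.4], [0.3, 0.0], [-0.5, -2.5], [-0.0, -2.6], [0.4, 1.5], [-0.2, 1.0]]
post in clamp mm 3.623544686151895 0.9263077787489951 yaw -0.009127155067601561
post in clamp mm 2.406204021470772 0.7133672257510676 yaw -0.017580684992780787
```

```bash
python3 - <<'E'
from h import *
W=pickle.load(open("wrist6.pkl","rb"))
cw=[((36,47,25),W,(297,139.5)),((185,-47,25),W,(446.8,236)),((185,47,25),W,(460.5,138.5)),((-35,47,8),W,(222.5,140)),((107,96,8),W,(372,85)),((185,96,8),W,(458,83.7))]
def run(obs,p0,ii):
    def res(p):
        Rz=Rn.from_euler('z',p[2]).as_matrix()
        return np.concatenate([proj(c,Rz@(np.array(q)/1e3)+[p[0],p[1],0])[0]-uv for q,c,uv in obs])
    r=least_squares(res,p0,loss='soft_l1'); print(r.x.round(4),res(r.x).reshape(-1,2).round(1).tolist()); return r.x
c=run(cw,[.507,.186,-.218],0); M=Rn.from_euler('z',c[2]).as_matrix()
for y in (18,20,22,-18,-20,-22): print(y,proj(W,M@[.06,y/1e3,.025]+[c[0],c[1],0]).round(1))
p=(.5082,.1838,-.2152); d=np.array(p[:2])-c[:2]; t=c[2]
print(1e3*(np.cos(t)*d[0]+np.sin(t)*d[1]),1e3*(-np.sin(t)*d[0]+np.cos(t)*d[1]),p[2]-t)
E
```

```text
[ 0.504   0.1841 -0.2091] [[-0.4, 1.2], [0.0, -0.0], [0.9, 0.5], [-2.1, -0.1], [0.9, -0.7], [-0.1, -0.3]]
18 [[321.8 172. ]]
20 [[321.9 169.9]]
22 [[322.  167.7]]
-18 [[320.4 209. ]]
-20 [[320.3 211. ]]
-22 [[320.2 213. ]]
4.178410336302091 0.5870994343331731 -0.006064906401530734
```

Post and clamp agree to within about 1 mm across the channel and 0.01 rad in yaw. I'll lower the foot to the apron and push it in while watching the force.

```bash
python3 - <<'E'
from h import *
from workcell import bot
t=-.215; u=np.array([np.cos(t),np.sin(t),0]); v=np.array([-np.sin(t),np.cos(t),0])
p0=np.array([.50745,.18628,.1274])-.0005*v
bot.line_to(p0,max_speed=.06)
print("down",bot.current_ee_pos(),bot.current_contact_force().round(1))
def rep(s):
    f=bot.current_contact_force(); q=bot.current_ee_pos()-p0
    print(s,round(bot.current_clock(),2),"x",round(q@u*1e3,1),"y",round(q@v*1e3,1),"f",round(f@u,1),round(f@v,1),round(f[2],1)); return f@u
for s in (20,35,45,55,65,73):
    bot.line_to(p0+u*s/1e3,max_speed=.05)
    if abs(rep(s))>20: break
for n in ("side","scene","wrist"):
    c=bot.read_camera(n); pickle.dump(c,open(n+"7.pkl","wb"))
    if n=="scene": crop(c,230,100,335,210,7,n+"7c.png")
    if n=="side": crop(c,160,80,280,210,6,n+"7c.png")
    if n=="wrist": cv2.imwrite("pics/wrist7.png",c["pixels"])
E
```

```text
down [0.50685936 0.18570536 0.12681478] [-0.2 -0.3 -4.1]
20 21.24 x 20.1 y -0.1 f -1.2 -0.2 -3.7
35 21.69 x 35.2 y -0.1 f -0.1 -1.3 -3.4
45 22.04 x 45.3 y -0.1 f -0.2 0.8 -4.0
55 22.39 x 55.3 y -0.1 f 0.1 -0.1 -3.4
65 22.74 x 65.3 y -0.1 f -1.0 -0.5 -4.3
73 23.05 x 73.4 y -0.0 f -0.5 0.0 -3.8
```

View pics/side7c.png

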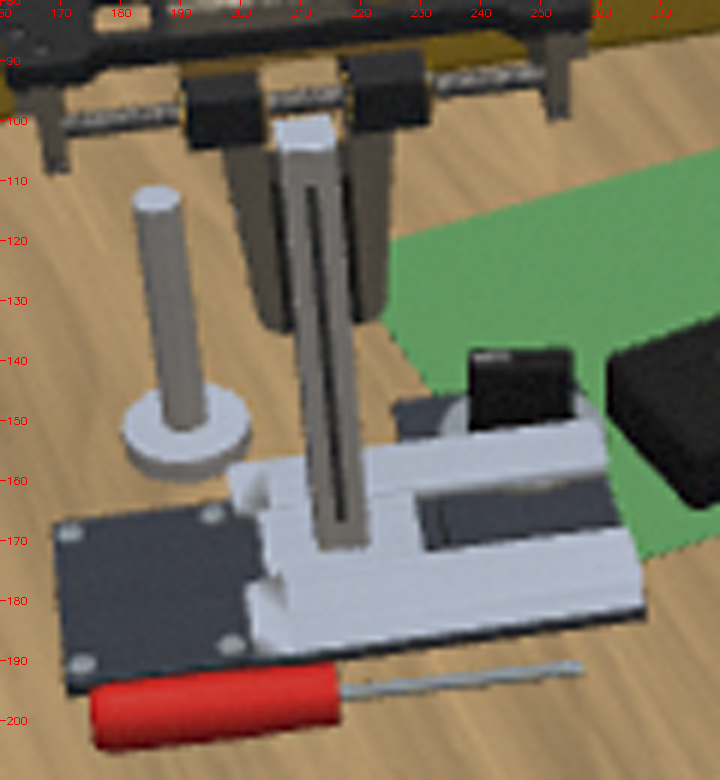

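View pics/scene7c.png

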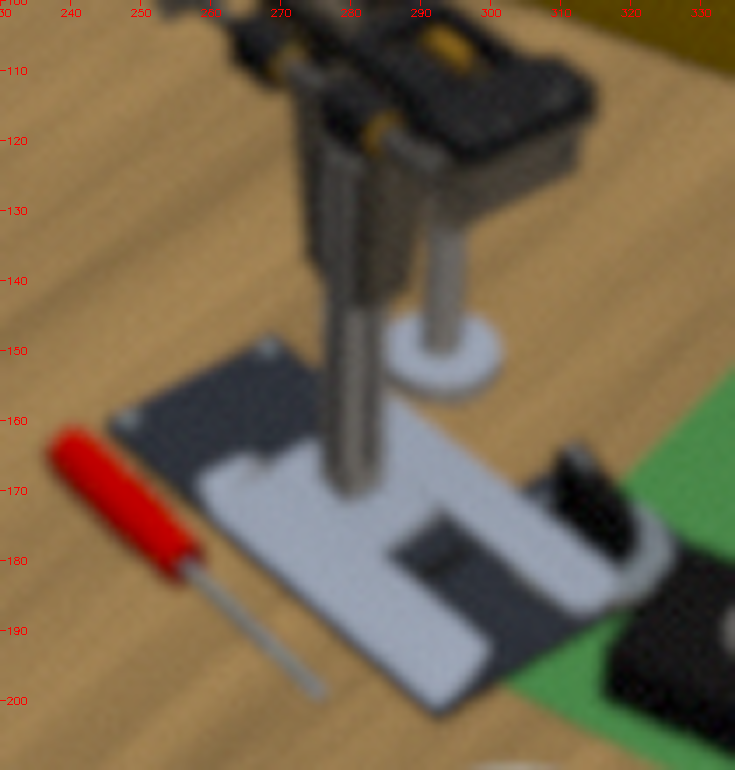

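The side view shows the foot in the channel, its leading edge at column 230, about 3 px short of the stop at 233. I'll push on until the force rises.

```bash
python3 - <<'E'
from h import *
from workcell import bot
t=-.215; u=np.array([np.cos(t),np.sin(t),0]); v=np.array([-np.sin(t),np.cos(t),0])
p0=np.array([.50745,.18628,.1274])-.0005*v
for s in np.arange(75,95,1.0):
    bot.line_to(p0+u*s/1e3,max_speed=.03)
    f=bot.current_contact_force(); q=bot.current_ee_pos()-p0
    print(s,round(q@u*1e3,1),"f",round(f@u,1),round(f@v,1),round(f[2],1))
    if abs(f@u)>10: break
bot.hold(.2);print(bot.current_contact_force()@u, bot.current_clock())
for n in ("side","scene"):
    c=bot.read_camera(n); pickle.dump(c,open(n+"8.pkl","wb"))
    if n=="side": crop(c,160,80,280,210,6,n+"8c.png")
E
```

```text
75.0 75.1 f -0.5 0.2 -3.6
76.0 76.0 f -1.2 -0.0 -3.1
77.0 77.1 f -0.0 -0.1 -3.9
78.0 78.0 f 1.4 -0.9 -3.3
79.0 79.1 f 0.5 0.4 -2.9
80.0 80.0 f -0.4 -0.1 -4.4
81.0 81.0 f 0.5 0.3 -3.7
82.0 82.1 f -0.1 0.3 -3.9
83.0 83.1 f -0.1 1.0 -3.6
84.0 83.3 f -1.6 0.5 -3.1
85.0 83.7 f -4.4 -0.3 -1.6
86.0 83.9 f -6.9 -0.2 -0.6
87.0 84.3 f -10.3 -0.6 2.9
-9.222179880154222 26.65
```

View pics/side8c.png

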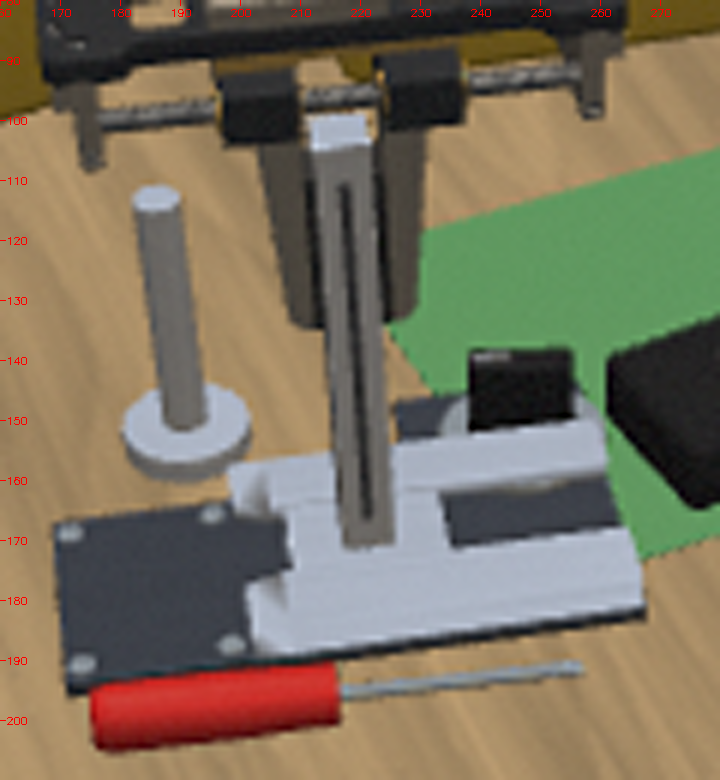

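The push met the stop at 83.2 mm of travel, within 2 mm of my estimate from the camera, and the side view shows the foot against it. I'll relieve the push, release, retreat and check.

```bash
python3 - <<'E'
from h import *
from workcell import bot
t=-.215; u=np.array([np.cos(t),np.sin(t),0]); v=np.array([-np.sin(t),np.cos(t),0])
p0=np.array([.50745,.18628,.1274])-.0005*v
bot.line_to(p0+u*.0837,max_speed=.03)
print(bot.current_contact_force().round(1))
bot.set_gripper(0.6); bot.hold(.3)
p=bot.current_ee_pos(); bot.line_to([p[0],p[1],.235],max_speed=.12)
k=p0+u*(.0832+.070)+v*.058; print("knob",k)
bot.goto([k[0],k[1],.235],rv(t-.185))
print(bot.current_clock(),bot.current_joints().round(2))
for n in ("side","scene","wrist"):
    c=bot.read_camera(n); pickle.dump(c,open(n+"9.pkl","wb"))
    if n=="scene": crop(c,230,90,335,210,6,n+"9c.png")
    if n=="side": crop(c,160,80,280,210,6,n+"9c.png")
    if n=="wrist": cv2.imwrite("pics/wrist9.png",c["pixels"])
E
```

```text
[-3.3  1.4 -3.3]
knob [0.66939026 0.20977132 0.1274    ]
29.4833 [ 0.13  0.48  1.17 -0.    1.5   0.53]
```

View pics/side9c.png

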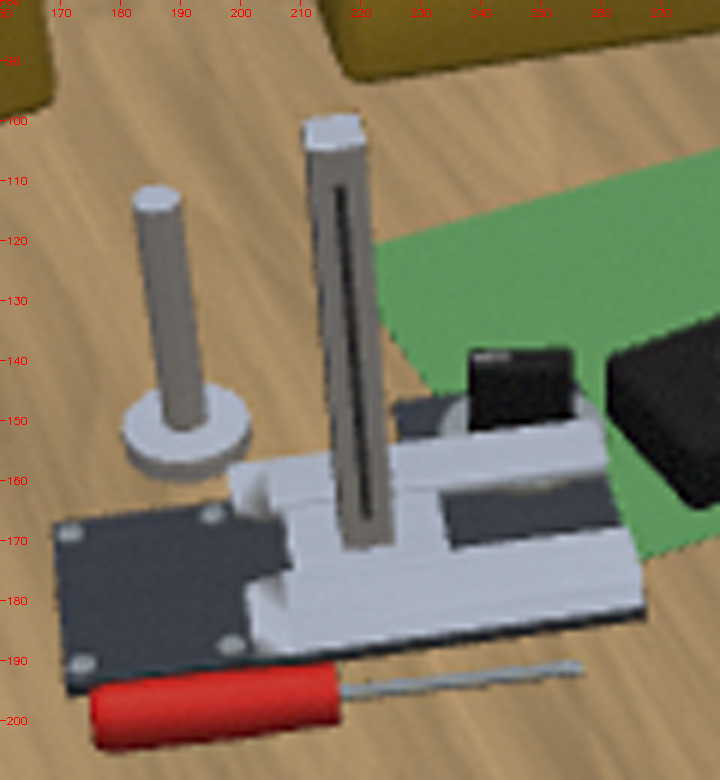

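View pics/wrist9.png

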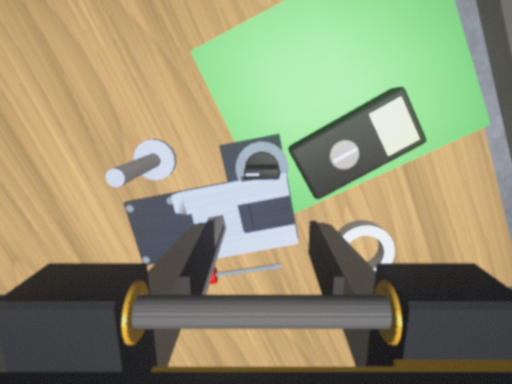

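View pics/scene9c.png

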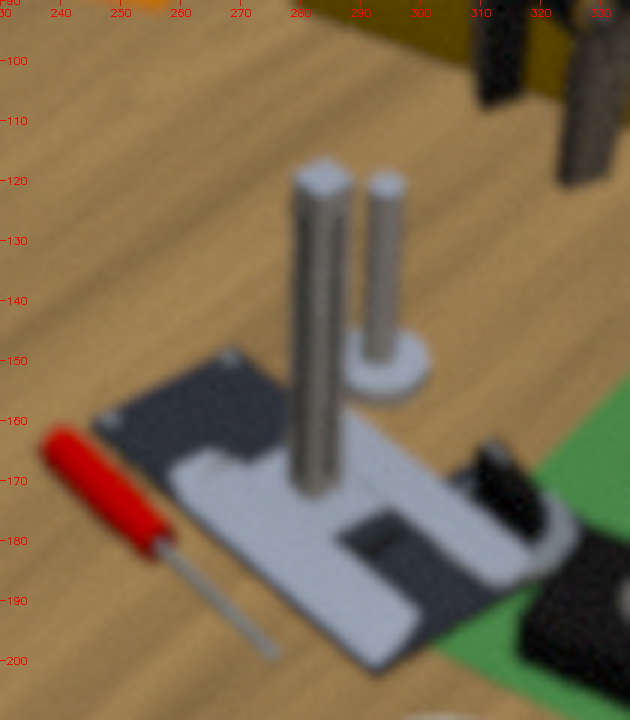

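The post is standing home and released. The wrist view shows the knob bar parallel to the jaws and centred at column 262. Next I'll grip it lengthwise, which keeps the gripper body clear of the post, and turn it.

```bash
python3 - <<'E'
from h import *
from workcell import bot
t=-.215; k=np.array([.66939,.20977])
bot.set_gripper(0.66)
bot.line_to([*k,.038],max_speed=.12)
print(bot.current_contact_force().round(1),bot.current_clock())
bot.set_gripper(0.0,30)
print("open mm",bot.current_opening()*92,bot.current_contact_force().round(1),bot.current_ee_pos())
for a in (.5,.85,1.2,1.45,1.58):
    bot.line_to([*k,.038],rot=rv(t-a),max_speed=.1)
    print(a,bot.current_clock(),bot.current_contact_force().round(1),bot.current_ft_torque().round(2),round(bot.current_opening()*92,1))
for n in ("side","scene"):
    c=bot.read_camera(n)
    if n=="scene": crop(c,230,90,335,210,6,n+"Ac.png")
    if n=="side": crop(c,160,80,280,210,6,n+"Ac.png")
E
```

```text
[ 0.7 -0.3  0.2] 31.725
open mm 41.170833417020084 [-4.2  0.8  4.1] [0.66900782 0.2100728  0.03838374]
0.5 32.6167 [-5.1  2.3  5.8] [ 0.17  1.02 -0.05] 41.8
0.85 33.1167 [-5.7  1.3  6. ] [0.25 1.06 0.01] 41.2
1.2 33.6167 [-4.7  1.4  5.4] [ 0.27  1.08 -0.04] 41.6
1.45 34.0167 [-5.8  1.2  5.6] [ 0.3   1.09 -0.02] 41.3
1.58 34.3 [-5.3  2.7  6.5] [0.41 1.07 0.  ] 41.4
```

View pics/sideAc.png

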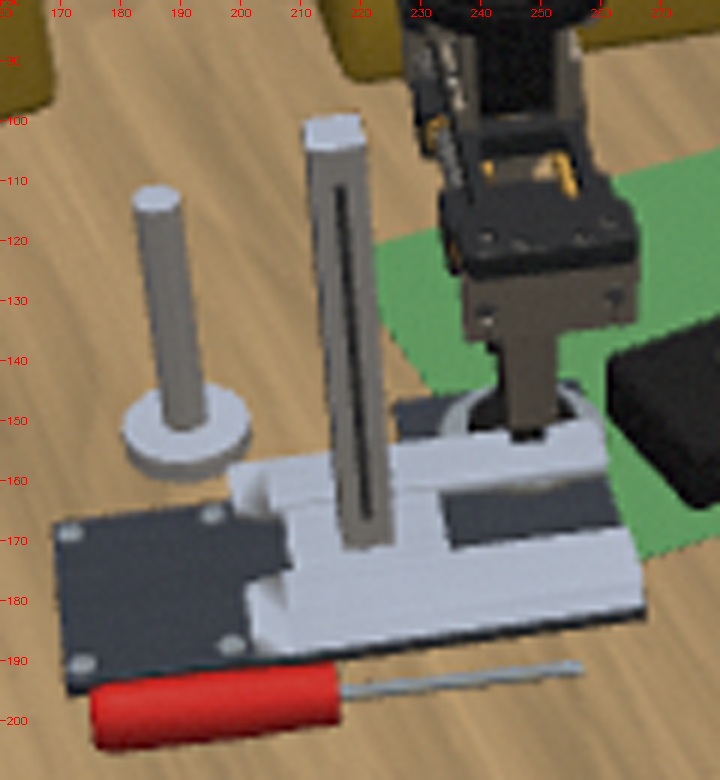

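View pics/sceneAc.png

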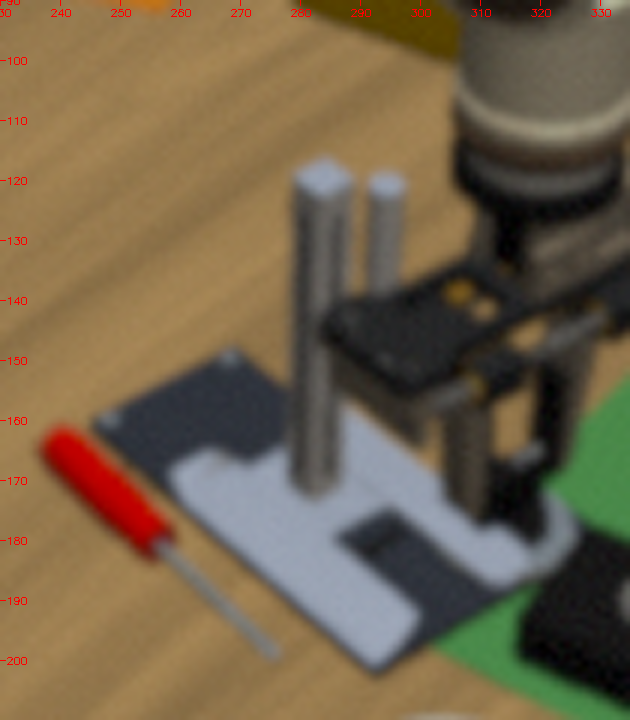

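```bash
python3 - <<'E'
from h import *
from workcell import bot
t=-.215; k=np.array([.66939,.20977])
for a in (1.61,1.64):
    bot.line_to([*k,.038],rot=rv(t-a),max_speed=.1); bot.hold(.1)
    print(a,bot.current_ft_torque().round(3),bot.current_contact_force().round(1))
    if abs(bot.current_ft_torque()[2])>.2: break
bot.line_to([*k,.038],rot=rv(t-1.59),max_speed=.1)
bot.set_gripper(0.66); bot.hold(.2)
bot.line_to([*k,.24],max_speed=.15)
bot.goto([.45,-.05,.35],rv(t-1.0))
print(bot.current_clock(),bot.current_contact_force().round(1))
for n in ("side","scene"):
    c=bot.read_camera(n); cv2.imwrite(f"pics/{n}B.png",c["pixels"]); pickle.dump(c,open(n+"B.pkl","wb"))
    if n=="scene": crop(c,230,90,335,210,6,n+"Bc.png")
    if n=="side": crop(c,160,80,280,210,6,n+"Bc.png")
E
```

```text
1.61 [0.374 0.99  0.832] [-5.2  2.3  5.6]
38.5167 [-0.8  1.  -0.6]
```

View pics/sideBc.png

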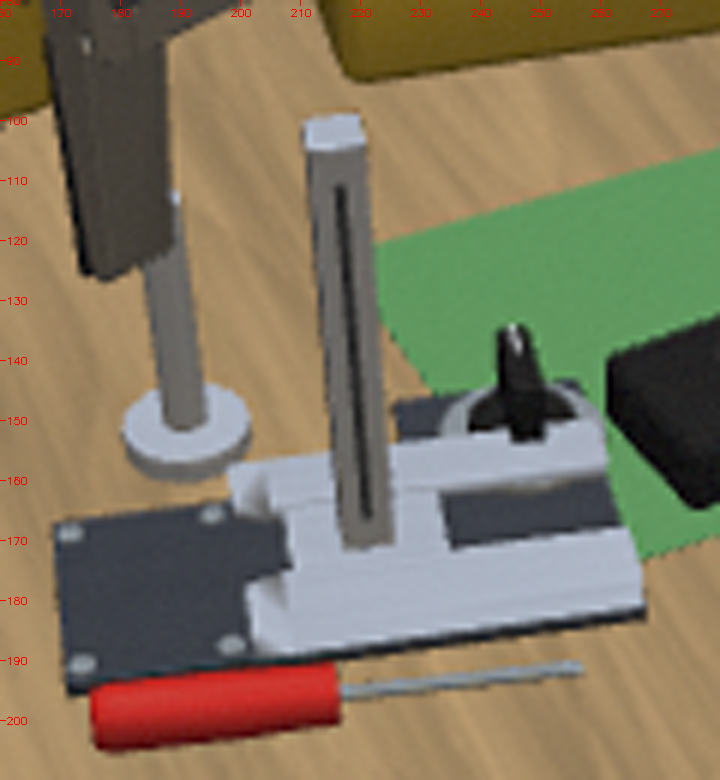

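View pics/sceneBc.png

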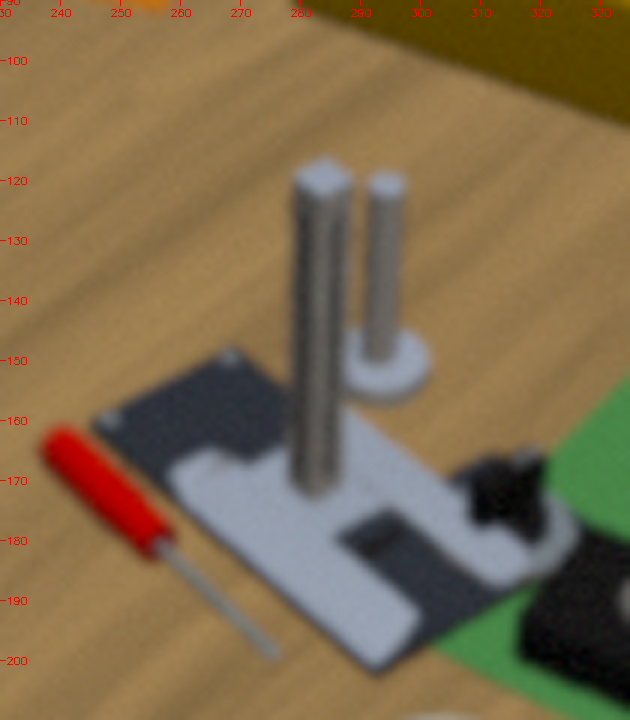

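View pics/sideB.png

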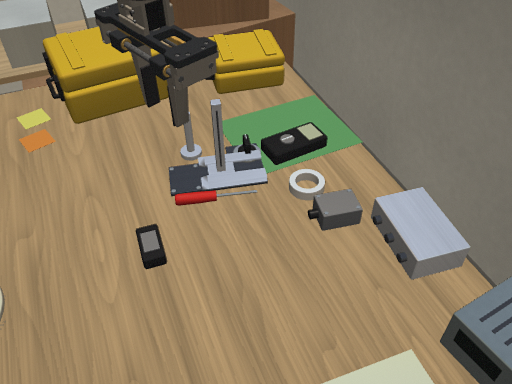

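The side view shows the post upright in the channel and the knob bar lying across it at (246,142). The gripper is clear and the other things are where they were. The stop was felt at 0.83 Nm, so I'm handing the job in.

```bash
python3 - <<'E'
from workcell import bot
bot.job_done(); print(bot.current_clock())
E
```

```text
the job is handed in; nothing more can be done
the job is handed in; nothing more can be done
```

The post is upright in the clamp, home against the stop, and the knob is tightened to its stop. I handed the job in at about 38.5 s; it gives no verdict, so this rests on my own checks.

- **Raising:** I raised the post by its free end with the foot on the bench as the pivot. The pivot edge slid back about 5 cm, because the post did not turn freely between the pads. At about 67° I refitted its pose from the pictures and did the rest as a rigid turn of the tool. I let go with the post at 89.5°, and it stood by itself.
- **Sliding in:** I gripped the bar on the faces that look along the channel. The foot slid in at under 2 N, and the stop came at 83.2 mm of travel, where I pushed with about 10 N. After release the side view showed the foot against the stop.
- **Knob:** I gripped it lengthwise to keep the gripper clear of the post, then turned it clockwise until I felt the stop (0.83 Nm). The last pictures show the bar lying across the channel.
- **Last look:** The final pictures show the post upright and home, the gripper clear, and none of the other things visibly moved. I did not fit the post's final position again after tightening.
- **Disagreement:** The scene camera put the standing post about 4 mm from where the side and wrist cameras did. I went by the side and wrist cameras and by the contact forces.

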